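Free and turn over a duct fan

ROBOT

A 6-joint arm with a two-finger parallel gripper is mounted at the origin on the work surface. World frame = base frame: x ahead of the robot, y to its left, z up, the work surface at z = 0. Lengths are in m, angles in rad, forces in N, time in s.
With the tool pointing down it reaches from about 0.35 to 0.975 m from the base axis. Payload 4.9 kg.
Tool frame: the origin (TCP) lies at the very end of the fingers, on their centre line; the grasp point (between the pads) lies 19 mm behind it; z points along the fingers, y is the line along which they close (so a half turn about z gives the same grasp; the last joint's range is limited). The gripper opens to 85 mm and grips with 20 to 120 N. Pads are 22 mm wide; open, the fingers measure 114 mm over their backs; the gripper's body (76 mm by 85 mm) begins 54 mm behind the grasp point. The pads swing forward as they close: fully open they stand 13 mm farther back than shut.
Start: joints at [1.126, 0.053, 1.613, -0, 1.476, -0.119], TCP at [0.2, 0.592, 0.231] pointing down, gripper open.
Joint ranges: [-3.01, 3.01], [-1.01, 2.22], [0.06, 2.58], [-1.02, 4.17], [0.09, 2.62], [-3.14, 3.14]. Speed limits (rad/s): [2.57, 2.57, 3.14, 3.14, 3.14, 3.14].

INTERFACE

Orientations are given as a rotation vector (axis times angle).
In Python, from station import ctrl gives the robot as it stands.
- The arm moves only by the tool jog_arm, never from a script. Its argument "plan" is a list of rows, each a list of 7 numbers: the shift along the tool's x, y, z in units of 0.02 m (1.0 is 0.02 m), then the turn, a rotation vector about the tool's x, y, z in units of 45 degrees (1.0 is 45 degrees), then the opening, from -1 (shut) to 1 (fully open). A call has 1 to 8 rows; each row shifts and turns the commanded pose from where the row before left it, along the tool's axes as they then stand; what a row does not reach is not made up. A row lasts 1/10 s, in which the tool goes at most 50 mm and 8.59 degrees, less where a joint would pass 70% of its speed; a pose out of reach is approached as far as the arm can. A call with a number of a shift or a turn outside -1 to 1 is refused whole. A call with a gripper value outside its range is refused whole. The fingers move at their own pace and stop on an object; "grip_force" is the grip in N (left out, the last holds). Time passes only in rows, so rows that do not move let the fingers close. It gives the time, the measured TCP pose, the force, the opening and the grip force at its end, in the units of the state.
- ctrl.get_obs(): the state, without advancing time (a new reading comes with each control period).
- ctrl.get_image(name): name is "side" or "top"; returns (picture, depth): 420x560x3 uint8, red, green, blue; 420x560 float32, m along the optical axis (not along the pixel's ray), 0 where there is no reading.
- ctrl.camera_info(name): a dict with "camera_matrix" (3x3 intrinsics, pixels), "rvec" (rotation vector, rad) and "tvec" (3), from world to camera coordinates, as OpenCV has them. Camera axes: x right, y down, z forward; pixel columns grow to the right and rows downward; lengths in m; the calibration is good to about 2 mm. A picture is of the moment at which its call begins. camera_info takes no time and is no camera call.
- ctrl.finish_job(): hands the job in; it is judged then, once.
The state is a dict: "t": time; "q": joint angles; "dq": joint speeds; "effort": joint torques, N m; "tool_pos": TCP position; "tool_rot": TCP orientation; "contact_force": force on the tool from outside, world axes, zero at the start; "wrist_torque": the same for the moment, N m; "opening": finger opening in m; "grip_force": force on a finger pad.
Only numpy, scipy, OpenCV 4.12 (cv2) and the standard library are available. Lean on these libraries where they do the work, as an engineer would, in place of code of your own. Each camera call takes 0.05 s, during which the arm holds its last target. There are 200 camera calls.

TASK

Take the shipping clip off the fan's rim and hang it by its bent lip over the rim of the parts bin, with the long leg inside the bin, and let go of it. Then push the fan wheel round by its blades, clockwise seen from above, through a full turn: let the weighted blade pass the terminal box once and leave it standing pointing at the box (within about 10 degrees) the second time it comes round. Leave everything else on the bench and in the bin where it is.

Things in the scene. Friction and masses are not known exactly. Their poses are not given: they have to be found in the camera images.
- fan: Open radial fan lying on its back, fixed to the bench: round sheet-metal housing ring, outer diameter 244 mm, wall 4 mm, rim 100 mm above the bench. Origin: on the fan's axis at bench level, z up; its +x axis points at the grey terminal box
- fan_axis (a point): centre of the fan's mouth, at rim height. A bearing bridge (flat bar 20 mm wide, 89 to 99 mm above the bench) crosses the whole mouth here, along the line at +75 and -105 degrees from the fan's +x (counter-clockwise from above), with a round cap 52 mm wide up to 104 mm high at its middle. Fingers reach in beside the bridge and must be lifted over it
- wheel (a joint): angle of the fan wheel about the fan's vertical axis, rad, growing CLOCKWISE seen from above without wrapping; 0, 2 pi when the weighted blade points at the terminal box. Starts between -1.25 and -0.3. Friction about 0.1 N m plus drag: 1.5 to 4 N at a blade turns it; it stops where it is left, has no end stop, and turns once the clip is out
- weight (a point): top centre of the balance weight (30 x 18 mm) at the outer end of the weighted blade, 93 mm from the fan's axis, 80 mm above the bench. The wheel has four upright straight radial blades 90 degrees apart, this one among them: 4 mm thick, 24 to 115 mm from the axis, from 26 mm (a disc closes the bottom) to 78 mm above the bench
- box_top (a point): top centre of the grey terminal box (40 x 56 mm, 66 mm high) on the outside of the fan ring, 140 mm from the axis
- clip: Shipping clip of bent sheet steel, 0.2 kg, 40 mm wide (its y), hung over the fan's rim opposite the terminal box, locking the wheel. Origin: centre of the underside of its saddle (rests on the rim), z up. Long leg on its +x side (inside the fan), short lip on its -x side; gap between them from x = -8 to +8 mm. Black plastic grip on top: 12 mm thick (x), 36 wide (y), 4 to 54 mm above the origin
- clip_tip (a point): lower end of the clip's long leg, 10 mm to +x and 70 mm below the clip's origin
- clip_lip (a point): lower end of the clip's short lip, 10 mm to -x and 24 mm below the clip's origin
- bin: Open sheet-metal parts bin fixed to the bench, 160 mm (its x) by 220 mm (its y) outside, wall 4 mm, rim 100 mm above the bench, floor 4 mm thick. Origin: centre of its underside, z up. Two parts stand in its +x half, up to 64 mm above the bench
- can: Bystander: upright white spray can, 58 mm diameter, 150 mm tall, standing between the fan and the bin; origin at the centre of its underside
- roll: Bystander: cardboard ring lying flat, 90 mm diameter, 45 mm tall, near the robot in the middle of the bench; origin at the centre of its underside
- coupling: Bystander: steel pipe piece, 60 mm diameter, 60 mm tall, standing inside the bin in its +x half; origin at the centre of its underside
- block: Bystander: dark steel block 45 x 60 x 50 mm tall, lying inside the bin in its +x half; origin at the centre of its underside
- tin: Bystander: upright tin, 90 mm diameter, 110 mm tall, at the left (+y) side of the bench; origin at the centre of its underside
- collar: Bystander: sheet-metal ring, 110 mm diameter, 80 mm tall, at the right (-y) side of the bench; origin at the centre of its underside
Mind the look-alikes: they are no part of the job. Leave any brown look-alike of the clip alone.

How it is judged:
On the way, in this order (a step that is already met when the one before it is completed fails the run):
1. the clip hangs by its lip over the bin's rim, long leg inside, released, before the wheel is turned (x of clip_tip in the frame of bin between -0.078 and 0.078 m and y of clip_tip in the frame of bin between -0.108 and 0.108 m and not (x of clip_lip in the frame of bin between -0.079 and 0.079 m and y of clip_lip in the frame of bin between -0.109 and 0.109 m) and z of clip in the frame of bin between 0.09 and 0.112 m and angle between clip's own z axis and vertical below 0.25 rad and contact force between the fingers and clip below 0.1 N and value of joint wheel below 1 rad), for 0.2 s.
2. the weighted blade has passed the terminal box once, going clockwise, and is half a turn beyond it (value of joint wheel above 3.14 rad).
At the end, for the whole second after the job is handed in: Clip at rest over any bin wall: saddle on the rim (90 to 112 mm high), leg end inside, lip outside, upright within 0.25 rad. Wheel still, weighted blade at the terminal box within 0.2 rad, the second time round clockwise (joint wheel = 2 pi +- 0.2) (x of clip_tip in the frame of bin between -0.078 and 0.078 m and y of clip_tip in the frame of bin between -0.108 and 0.108 m and not (x of clip_lip in the frame of bin between -0.079 and 0.079 m and y of clip_lip in the frame of bin between -0.109 and 0.109 m) and z of clip in the frame of bin between 0.09 and 0.112 m and angle between clip's own z axis and vertical below 0.25 rad and value of joint wheel between 6.083 and 6.483 rad and velocity of joint wheel between -0.05 and 0.05 rad/s and linear speed of clip below 0.02 m/s); the robot touches nothing.
It fails at once if a bystander on the bench or in the bin is moved more than 30 mm (distance of any of can, roll, coupling, block, tin, collar from where it was at the start of the episode above 0.03 m).
It also fails if it takes over 72 s, if anything falls off the work surface, if the arm or the gripper's body presses on something with over 40 N, if the wrist force passes 120 N, or if a joint passes its speed limit or range.

## Working session

There is one attempt and no reset: what is moved stays moved. The work goes in short steps, Python scripts to look and compute and a tool call to move; the robot and the scene stay as the last step left them, time stands still between calls to the robot, and variables do not carry over. Pictures are saved under pics/ and viewed, at most 13 in all, crops included, and the job is handed in when it is done.

Besides the shell and the picture viewer there is one more tool, called in YAML: its name, and indented under it one key for each argument. jog_arm: Moves the arm, as the interface text tells. Shifts and turns lie within -1 to 1; 1 stands for 0.02 m of shift or 45 degrees of turn. Its arguments: {"type":"object","properties":{"plan":{"type":"array"},"grip_force":{"type":"number"}},"required":["plan"]}

```bash
mkdir -p pics && ls && cat > h.py <<'E'
import numpy as np, cv2
from station import ctrl
from scipy.spatial.transform import Rotation as Ro
def cam(n):
    c=ctrl.camera_info(n); K=np.array(c["camera_matrix"]);R=cv2.Rodrigues(np.array(c["rvec"],float))[0];t=np.array(c["tvec"],float).ravel()
    return K,R,t
def shot(n,f=None):
    im,d=ctrl.get_image(n); np.savez('/tmp/%s.npz'%n,im=im,d=d)
    if f: cv2.imwrite('pics/'+f,im[:,:,::-1])
    return im,d
def plane(n,uv,z):
    K,R,t=cam(n);uv=np.atleast_2d(np.array(uv,float))
    r=(np.linalg.inv(K)@np.c_[uv,np.ones(len(uv))].T).T@R; c=-R.T@t
    return c+r*((z-c[2])/r[:,2])[:,None]
def cloud(n,d):
    K,R,t=cam(n);v,u=np.mgrid[:d.shape[0],:d.shape[1]]
    p=np.stack([(u-K[0,2])/K[0,0]*d,(v-K[1,2])/K[1,1]*d,d],-1)
    return (p-t)@R
def proj(n,p):
    K,R,t=cam(n);q=(np.atleast_2d(p)@R.T+t)@K.T;return q[:,:2]/q[:,2:]
E
python3 - <<'E'
from h import *
for n in("side","top"):
    shot(n,n+'0.png');K,R,t=cam(n);print(n,K.round(1).tolist(),(-R.T@t).round(3),R.round(2).tolist())
print(ctrl.get_obs())
E
```

```text
pics
side [[544.8, 0.0, 271.3], [0.0, 544.8, 210.8], [0.0, 0.0, 1.0]] [0.102 1.213 1.333] [[-0.96, -0.28, -0.02], [-0.18, 0.67, -0.72], [0.22, -0.69, -0.69]]
top [[531.4, 0.0, 275.7], [0.0, 531.4, 210.8], [0.0, 0.0, 1.0]] [ 0.371 -0.006  1.589] [[-0.02, -1.0, 0.0], [-1.0, 0.02, -0.08], [0.08, -0.01, -1.0]]
{'t': 0.1, 'q': array([ 1.12598366e+00,  5.32519873e-02,  1.61418680e+00, -1.41789512e-05,
        1.47597600e+00, -1.19004099e-01]), 'dq': array([ 0.00136331, -0.00330911, -0.00404598, -0.00057588,  0.00230812,
        0.00120292]), 'effort': array([ 1.22326837e-04, -3.94901991e+01, -3.71363604e+01, -1.69458153e-04,
        3.86038329e-03,  4.10906091e-05]), 'tool_pos': array([0.19980566, 0.5916001 , 0.23019205]), 'tool_rot': array([-5.09436008e-01, -3.09951162e+00,  2.75495512e-03]), 'contact_force': array([ 0.34105418,  0.48498832, -0.17409257]), 'wrist_torque': array([ 0.03265994, -0.05127897, -0.01350265]), 'grip_force': 0.0, 'opening': 0.08558454070628252}
```

View pics/top0.png

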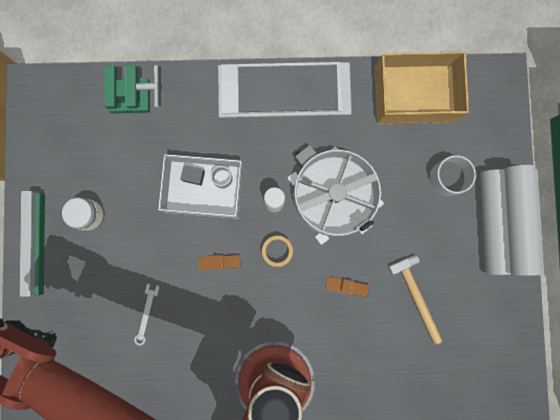

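View pics/side0.png

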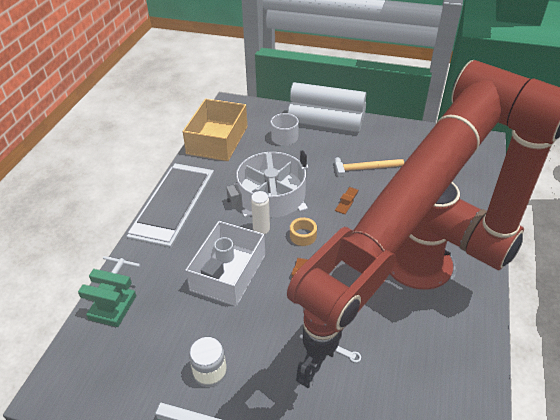

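The top view shows the grey bin at (200,184), with the wooden box at (423,87) and the flat tray at (285,90) as other containers. The fan is at (338,192), the grey terminal box at (305,155) and the black clip grip at (366,226). The brown look-alikes lie at (219,261) and (347,286). The sheet-metal bin with two parts in it and the black-gripped clip on the rim opposite the box fit the description. I'll confirm both in an enlarged crop.

```bash
python3 - <<'E'
from h import *
im=np.load('/tmp/top.npz')['im'];d=np.load('/tmp/top.npz')['d']
c=im[135:255,150:400];cv2.imwrite('pics/crop0.png',cv2.resize(c,None,fx=3.2,fy=3.2,interpolation=cv2.INTER_CUBIC)[:,:,::-1])
P=cloud('top',d)
# fan rim: points near z=.1 around fan
box=np.zeros(d.shape,bool);box[140:245,285:392]=1
m=box&(abs(P[...,2]-.1)<.006)
p=P[m][:,:2]
c0=plane('top',[[338,192]],.1)[0,:2];
from scipy.optimize import least_squares
r=np.hypot(*(p-c0).T);p=p[(r>.11)&(r<.135)]
s=least_squares(lambda x:np.hypot(*(p-x[:2]).T)-x[2],[*c0,.12],loss='soft_l1',f_scale=.003).x;print('fan',s,len(p),P[m][:,2].mean())
C=s[:2]
# box top
m=box&(abs(P[...,2]-.066)<.008)&(np.hypot(P[...,0]-C[0],P[...,1]-C[1])>.124)&(np.hypot(P[...,0]-C[0],P[...,1]-C[1])<.175)
n,l,st,ce=cv2.connectedComponentsWithStats(m.astype(np.uint8))
for i in range(1,n):
    if st[i,4]>15: q=np.median(P[l==i],0);v=q[:2]-C;print('box?',ce[i],st[i,4],q.round(3),np.hypot(*v),np.degrees(np.arctan2(v[1],v[0])))
# clip grip: dark, high
m=box&(P[...,2]>.115);n,l,st,ce=cv2.connectedComponentsWithStats(m.astype(np.uint8))
for i in range(1,n):
    if st[i,4]>5: 
        q=P[l==i];v=np.median(q,0)[:2]-C;print('hi',ce[i],st[i,4],np.median(q,0).round(3),q[:,2].max(),im[l==i].mean(0),np.hypot(*v),np.degrees(np.arctan2(v[1],v[0])),cv2.minAreaRect(q[q[:,2]>.135][:,:2].astype(np.float32)) if (q[:,2]>.135).sum()>5 else '')
# bin
b=np.zeros(d.shape,bool);b[145:225,150:250]=1
m=b&(abs(P[...,2]-.1)<.012);q=P[m][:,:2].astype(np.float32);print('bin',cv2.minAreaRect(q),len(q))
# weight z .08
m=box&(abs(P[...,2]-.08)<.004)&(np.hypot(P[...,0]-C[0],P[...,1]-C[1])<.112);n,l,st,ce=cv2.connectedComponentsWithStats(m.astype(np.uint8))
for i in range(1,n):
    if st[i,4]>8: q=np.median(P[l==i],0);v=q[:2]-C;print('80',ce[i],st[i,4],q.round(3),im[l==i].mean(0),np.hypot(*v),np.degrees(np.arctan2(v[1],v[0])))
E
```

```text
fan [ 0.54400872 -0.18951981  0.11882464] 430 0.10007613260078778
box? [305.5826087  154.69130435] 230 [ 0.658 -0.105  0.066] 0.1419957904681776 36.41882091115755
hi [366.21794872 225.03846154] 78 [ 0.445 -0.26   0.153] 0.1595487630851646 [66.55128205 67.32051282 69.01282051] 0.12114149139239953 -144.68957648916012 ((0.4458385705947876, -0.2611806392669678), (0.012299791909754276, 0.03640109300613403), 35.69987487792969)
bin ((0.572737455368042, 0.1986750066280365), (0.22071987390518188, 0.16064971685409546), 83.89237976074219) 488
80 [346.36363636 165.18181818] 22 [ 0.622 -0.22   0.079] [179.5        184.36363636 185.81818182] 0.08332716076228418 -21.528199258714235
80 [307.4        181.51666667] 60 [ 0.578 -0.107  0.079] [129.73333333 133.46666667 134.86666667] 0.08939865011976603 67.95227945115565
80 [324. 188.] 10 [ 0.557 -0.153  0.079] [177.9 182.7 183.9] 0.03818760744031152 70.85095468907369
80 [349.53846154 197.61538462] 13 [ 0.528 -0.228  0.077] [181.76923077 187.07692308 188.        ] 0.04163686644632725 -113.06786274887304
80 [331.75       204.83333333] 12 [ 0.508 -0.176  0.079] [187.08333333 192.5        193.33333333] 0.03804919739878233 159.20047845115712
80 [328.07692308 214.69230769] 13 [ 0.48  -0.164  0.079] [183.92307692 189.53846154 189.92307692] 0.06882104269063 158.17879918450546
80 [325.11111111 222.77777778] 9 [ 0.458 -0.155  0.079] [187.         192.         193.22222222] 0.09309722745401411 158.08331052979815
```

View pics/crop0.png

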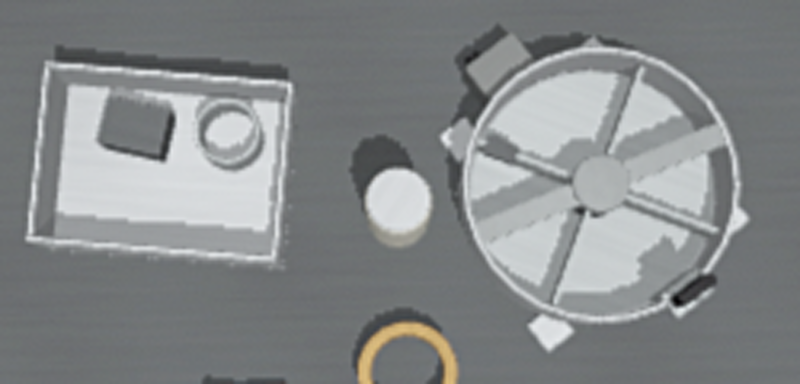

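The crop confirms the grey bin with block and ring in its far half. The black clip grip sits on the rim at crop (693,290), opposite the grey box at crop (497,65), and the weighted blade is at crop (500,150). The measured sizes match: rim height, grip 12×36 mm, bin 221×161 mm.

Next I turn the tool and travel towards the clip.

jog_arm:
  plan:
    - [0, 0, 0, 0, 0, 0.158, 0.2]
    - [0, 0, 0, 0, 0, 0.158, 0.2]
    - [0, 0, 0, 0, 0, 0.158, 0.2]
    - [0, 0, 0, 0, 0, 0.158, 0.2]
    - [0, 0, 0, 0, 0, 0.158, 0.2]
    - [-0.97, -0.05, 0, 0, 0, 0, 0.2]
    - [-0.97, -0.05, 0, 0, 0, 0, 0.2]
    - [-0.97, -0.05, 0, 0, 0, 0, 0.2]

```text
t: 0.9
tool_pos: [0.2325, 0.5414, 0.2309]
tool_rot: [1.43, 2.797, -0.001]
contact_force: [-0.0, 0.8, 0.8]
opening: 0.0509
grip_force: 0.0
```

jog_arm:
  plan:
    - [-0.97, -0.05, 0, 0, 0, 0, 0.2]
    - [-0.97, -0.05, 0, 0, 0, 0, 0.2]
    - [-0.97, -0.05, 0, 0, 0, 0, 0.2]
    - [-0.97, -0.05, 0, 0, 0, 0, 0.2]
    - [-0.97, -0.05, 0, 0, 0, 0, 0.2]
    - [-0.97, -0.05, 0, 0, 0, 0, 0.2]
    - [-0.97, -0.05, 0, 0, 0, 0, 0.2]
    - [-0.97, -0.05, 0, 0, 0, 0, 0.2]

```text
t: 1.7
tool_pos: [0.3167, 0.4105, 0.2313]
tool_rot: [1.432, 2.796, 0.0]
contact_force: [-0.6, -0.1, 0.4]
opening: 0.051
grip_force: 0.0
```

jog_arm:
  plan:
    - [-0.97, -0.05, 0, 0, 0, 0, 0.2]
    - [-0.97, -0.05, 0, 0, 0, 0, 0.2]
    - [-0.97, -0.05, 0, 0, 0, 0, 0.2]
    - [-0.97, -0.05, 0, 0, 0, 0, 0.2]
    - [-0.97, -0.05, 0, 0, 0, 0, 0.2]
    - [-0.97, -0.05, 0, 0, 0, 0, 0.2]
    - [-0.97, -0.05, 0, 0, 0, 0, 0.2]
    - [-0.97, -0.05, 0, 0, 0, 0, 0.2]

```text
t: 2.5
tool_pos: [0.4005, 0.2799, 0.2313]
tool_rot: [1.432, 2.796, 0.0]
contact_force: [0.2, 0.3, -1.5]
opening: 0.0508
grip_force: 0.0
```

jog_arm:
  plan:
    - [-0.97, -0.58, 0, 0, 0, 0, 0.2]
    - [-0.97, -0.58, 0, 0, 0, 0, 0.2]
    - [-0.97, -0.58, 0, 0, 0, 0, 0.2]
    - [-0.97, -0.58, 0, 0, 0, 0, 0.2]
    - [-0.97, -0.58, 0, 0, 0, 0, 0.2]
    - [-0.97, -0.58, 0, 0, 0, 0, 0.2]
    - [-0.97, -0.58, 0, 0, 0, 0, 0.2]
    - [-0.97, -0.58, 0, 0, 0, 0, 0.2]

```text
t: 3.3
tool_pos: [0.4151, 0.0998, 0.2311]
tool_rot: [1.431, 2.796, 0.0]
contact_force: [0.5, -0.2, -0.7]
opening: 0.0511
grip_force: 0.0
```

jog_arm:
  plan:
    - [-0.97, -0.58, 0, 0, 0, 0, 0.2]
    - [-0.97, -0.58, 0, 0, 0, 0, 0.2]
    - [-0.97, -0.58, 0, 0, 0, 0, 0.2]
    - [-0.97, -0.58, 0, 0, 0, 0, 0.2]
    - [-0.97, -0.58, 0, 0, 0, 0, 0.2]
    - [-0.97, -0.58, 0, 0, 0, 0, 0.2]
    - [-0.97, -0.58, 0, 0, 0, 0, 0.2]
    - [-0.97, -0.58, 0, 0, 0, 0, 0.2]

```text
t: 4.1
tool_pos: [0.4301, -0.0802, 0.2312]
tool_rot: [1.432, 2.796, -0.0]
contact_force: [-0.1, -0.6, 0.7]
opening: 0.0514
grip_force: 0.0
```

jog_arm:
  plan:
    - [-0.97, -0.58, 0, 0, 0, 0, 0.2]
    - [-0.97, -0.58, 0, 0, 0, 0, 0.2]
    - [-0.97, -0.58, 0, 0, 0, 0, 0.2]
    - [-0.97, -0.58, 0, 0, 0, 0, 0.2]
    - [-0.97, -0.58, 0, 0, 0, 0, 0.2]
    - [-0.97, -0.58, 0, 0, 0, 0, 0.2]
    - [-0.97, -0.58, 0, 0, 0, 0, 0.2]
    - [0, 0, 0, 0, 0, 0, 0.2]

```text
t: 4.9
tool_pos: [0.4433, -0.2385, 0.2312]
tool_rot: [-1.436, -2.794, 0.001]
contact_force: [0.0, 0.9, -0.8]
opening: 0.0512
grip_force: 0.0
```

```bash
python3 - <<'E'
from h import *
o=ctrl.get_obs();R=Ro.from_rotvec(o['tool_rot']).as_matrix();p=np.array(o['tool_pos'])
print(p,((R.T@(np.array([.4455,-.2608,.113])-p))/.02).round(2), np.degrees(np.arctan2(R[1,1],R[0,1])))
E
```

```text
[ 0.44333851 -0.23845463  0.23119612] [-0.97 -0.56  5.91] 35.60470559590412
```

jog_arm:
  plan:
    - [-0.97, -0.56, 0, 0, 0, 0, 0.2]
    - [0, 0, 0.9, 0, 0, 0, 0.2]
    - [0, 0, 0.9, 0, 0, 0, 0.2]
    - [0, 0, 0, 0, 0, 0, 0.2]

```text
t: 5.3
tool_pos: [0.4447, -0.2569, 0.1923]
tool_rot: [-1.429, -2.791, -0.002]
contact_force: [0.6, 0.4, -0.6]
opening: 0.0511
grip_force: 0.0
```

```bash
python3 - <<'E'
from h import *
im,d=shot('side');shot('top')
o=ctrl.get_obs();R=Ro.from_rotvec(o['tool_rot']).as_matrix();p=np.array(o['tool_pos'])
print(p,((R.T@(np.array([.4455,-.2608,.113])-p))/.02).round(2))
u=proj('side',[[.4455,-.2608,.154],[.4455,-.2608,.1],p]);print(u)
x,y=u[0].astype(int)
cv2.imwrite('pics/s1.png',cv2.resize(im[y-70:y+80,x-90:x+90],None,fx=4,fy=4,interpolation=cv2.INTER_CUBIC)[:,:,::-1]);print(x,y)
E
```

```text
[ 0.44622914 -0.25786281  0.19531996] [-0.1  -0.12  4.12]
[[302.67928508 152.68420077]
 [302.37670447 164.70383173]
 [302.50622366 143.62936763]]
302 152
```

View pics/s1.png

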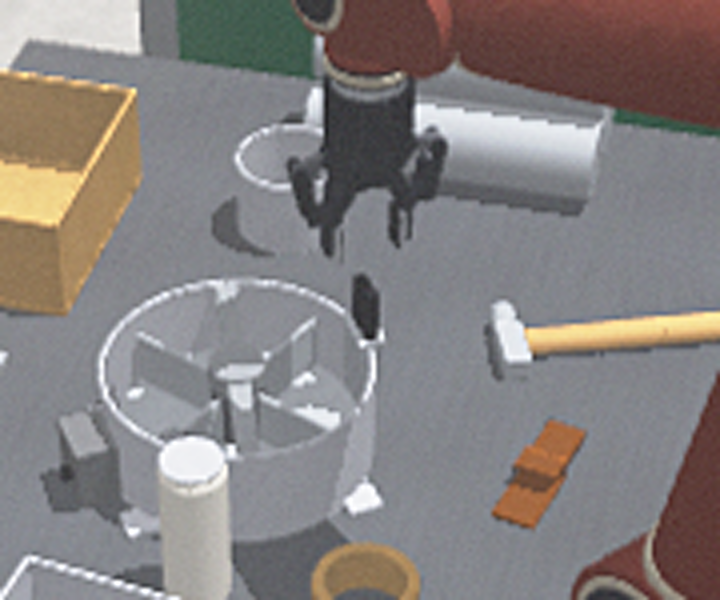

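The side view shows the open fingers straddling the line above the black grip, which is at crop (366,305), with the brown piece at crop (540,470) well clear. Next I lower and close on the grip.

jog_arm:
  plan:
    - [-0.1, -0.1, 0.8, 0, 0, 0, 0.2]
    - [0, 0, 0.9, 0, 0, 0, 0.2]
    - [0, 0, 0.9, 0, 0, 0, 0.2]
    - [0, 0, 0.9, 0, 0, 0, 0.2]
    - [0, 0, 0.5, 0, 0, 0, 0.2]
    - [0, 0, 0, 0, 0, 0, 0.2]
    - [0, 0, 0, 0, 0, 0, 0.2]

```text
t: 6.1
tool_pos: [0.4467, -0.2613, 0.1158]
tool_rot: [1.431, 2.796, -0.0]
contact_force: [0.4, -0.3, -0.3]
opening: 0.0513
grip_force: 0.0
```

jog_arm:
  plan:
    - [0, 0, 0, 0, 0, 0, -0.3]
    - [0, 0, 0, 0, 0, 0, -0.6]
    - [0, 0, 0, 0, 0, 0, -1]
    - [0, 0, 0, 0, 0, 0, -1]
    - [0, 0, 0, 0, 0, 0, -1]
    - [0, 0, 0, 0, 0, 0, -1]
  grip_force: 70

```text
t: 6.7
tool_pos: [0.4469, -0.2615, 0.1162]
tool_rot: [1.431, 2.795, -0.001]
contact_force: [-0.9, 0.4, 5.7]
opening: 0.0114
grip_force: 68.6
```

jog_arm:
  plan:
    - [0, 0, -0.5, 0, 0, 0, -1]
    - [0, 0, -0.9, 0, 0, 0, -1]
    - [0, 0, -0.9, 0, 0, 0, -1]
    - [0, 0, -0.9, 0, 0, 0, -1]
    - [0, 0, -0.9, 0, 0, 0, -1]
    - [0, 0, -0.9, 0, 0, 0, -1]
    - [0, 0, -0.9, 0, 0, 0, -1]
    - [0, 0, -0.9, 0, 0, 0, -1]

```text
t: 7.5
tool_pos: [0.4458, -0.2606, 0.2512]
tool_rot: [-1.431, -2.795, -0.001]
contact_force: [-0.7, -0.3, -2.7]
opening: 0.0115
grip_force: 68.1
```

```bash
python3 - <<'E'
from h import *
im,d=shot('side');print(proj('side',ctrl.get_obs()['tool_pos']),ctrl.get_obs()['tool_pos'],ctrl.get_obs()['opening'])
x,y=302,140
cv2.imwrite('pics/s2.png',cv2.resize(im[y-70:y+80,x-90:x+90],None,fx=4,fy=4,interpolation=cv2.INTER_CUBIC)[:,:,::-1])
# refine bin walls: rim points fit, can top, roll
im,d=shot('top');P=cloud('top',d)
b=np.zeros(d.shape,bool);b[145:225,150:250]=1
q=P[b&(abs(P[...,2]-.1)<.012)][:,:2].astype(np.float32);print('bin',cv2.minAreaRect(q),cv2.boxPoints(cv2.minAreaRect(q)))
m=(P[...,2]>.14)&(P[...,2]<.16);m[:,:250]=0;m[:,300:]=0;m[:170]=0;m[230:]=0;print('can',np.median(P[m],0))
E
```

```text
[[302.85760044 128.6496438 ]] [ 0.44715477 -0.26158119  0.25511585] 0.011518152525418435
bin ((0.5730487108230591, 0.198799729347229), (0.22131748497486115, 0.161580890417099), 83.84380340576172) [[0.48085722 0.09744304]
 [0.64150625 0.08011522]
 [0.66524017 0.3001564 ]
 [0.50459117 0.31748423]]
can [ 0.52752349 -0.01052464  0.14994946]
```

View pics/s2.png

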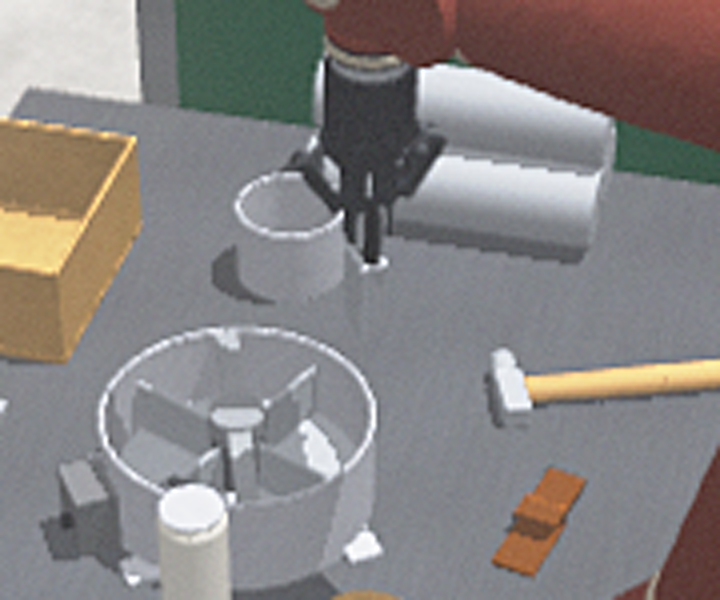

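The side view shows the clip held upright in the fingers with its long leg on the fan side and clear of the ring. Next I turn 41.8° and carry it to the bin.

jog_arm:
  plan:
    - [0, 0, -0.2, 0, 0, 0.186, -1]
    - [0, 0, -0.2, 0, 0, 0.186, -1]
    - [0, 0, 0, 0, 0, 0.186, -1]
    - [0, 0, 0, 0, 0, 0.186, -1]
    - [0, 0, 0, 0, 0, 0.186, -1]
    - [0.5, 0, 0, 0, 0, 0, -1]
    - [0.98, 0, 0, 0, 0, 0, -1]
    - [0.98, 0, 0, 0, 0, 0, -1]

```text
t: 8.4
tool_pos: [0.4511, -0.2108, 0.2579]
tool_rot: [-2.331, -2.103, 0.0]
contact_force: [0.4, -0.2, -2.3]
opening: 0.0111
grip_force: 68.1
```

jog_arm:
  plan:
    - [0.98, 0, 0, 0, 0, 0, -1]
    - [0.98, 0, 0, 0, 0, 0, -1]
    - [0.98, 0, 0, 0, 0, 0, -1]
    - [0.98, 0, 0, 0, 0, 0, -1]
    - [0.98, 0, 0, 0, 0, 0, -1]
    - [0.98, 0, 0, 0, 0, 0, -1]
    - [0.98, 0, 0, 0, 0, 0, -1]
    - [0.98, 0, 0, 0, 0, 0, -1]

```text
t: 9.2
tool_pos: [0.4675, -0.0546, 0.2581]
tool_rot: [-2.33, -2.104, 0.001]
contact_force: [0.1, 0.5, -3.0]
opening: 0.0109
grip_force: 68.1
```

jog_arm:
  plan:
    - [0.98, 0, 0, 0, 0, 0, -1]
    - [0.98, 0, 0, 0, 0, 0, -1]
    - [0.98, 0, 0, 0, 0, 0, -1]
    - [0.98, 0, 0, 0, 0, 0, -1]
    - [0.98, 0, 0, 0, 0, 0, -1]
    - [0.98, 0, 0, 0, 0, 0, -1]
    - [0.98, 0, 0, 0, 0, 0, -1]
    - [0.98, 0, 0, 0, 0, 0, -1]

```text
t: 10.0
tool_pos: [0.4838, 0.1011, 0.2581]
tool_rot: [-2.331, -2.104, 0.002]
contact_force: [0.2, -0.4, -1.8]
opening: 0.0114
grip_force: 68.1
```

jog_arm:
  plan:
    - [0.98, 0, 0, 0, 0, 0, -1]
    - [0.98, 0, 0, 0, 0, 0, -1]
    - [0.98, 0, 0, 0, 0, 0, -1]
    - [0.98, 0, 0, 0, 0, 0, -1]
    - [0.98, 0, 0, 0, 0, 0, -1]
    - [0, 0, 0, 0, 0, 0, -1]
    - [0, 0, 0, 0, 0, 0, -1]

```text
t: 10.7
tool_pos: [0.4943, 0.1974, 0.2583]
tool_rot: [-2.332, -2.104, 0.003]
contact_force: [0.7, -0.5, -1.8]
opening: 0.0111
grip_force: 68.2
```

```bash
python3 - <<'E'
from h import *
im,d=shot('side')
o=ctrl.get_obs();R=Ro.from_rotvec(o['tool_rot']).as_matrix();p=np.array(o['tool_pos']);print(p,o['opening'],((R.T@(np.array([.4948,.2072,.1165])-p))/.02).round(2), np.degrees(np.arctan2(R[1,1],R[0,1])))
x,y=proj('side',p)[0].astype(int);print(x,y)
cv2.imwrite('pics/s3.png',cv2.resize(im[y-65:y+85,x-90:x+90],None,fx=4,fy=4,interpolation=cv2.INTER_CUBIC)[:,:,::-1])
E
```

```text
[0.49447244 0.19699135 0.25847031] 0.011063591346079253 [ 0.52 -0.03  7.1 ] -5.961064739817244
246 217
```

View pics/s3.png

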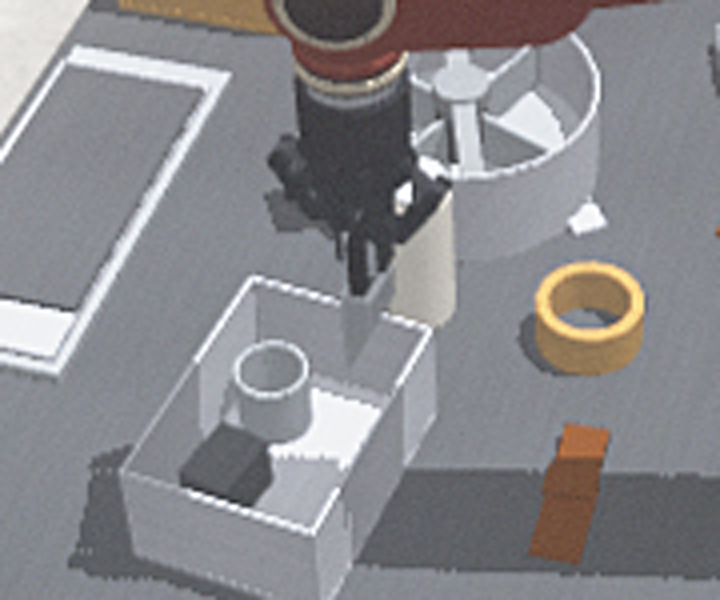

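The side view shows the clip above the bin's near wall with its long leg at crop (365,330) on the inner side. Lowering.

jog_arm:
  plan:
    - [0.5, 0, 0.8, 0, 0, 0, -1]
    - [0, 0, 0.9, 0, 0, 0, -1]
    - [0, 0, 0.9, 0, 0, 0, -1]
    - [0, 0, 0.9, 0, 0, 0, -1]
    - [0, 0, 0.9, 0, 0, 0, -1]
    - [0, 0, 0.9, 0, 0, 0, -1]
    - [0, 0, 0.5, 0, 0, 0, -1]
    - [0, 0, 0, 0, 0, 0, -1]

```text
t: 11.55
tool_pos: [0.4945, 0.2066, 0.1405]
tool_rot: [-2.334, -2.099, 0.007]
contact_force: [0.6, -0.7, -2.9]
opening: 0.0111
grip_force: 68.2
```

jog_arm:
  plan:
    - [0, 0, 0.4, 0, 0, 0, -1]
    - [0, 0, 0.4, 0, 0, 0, -1]
    - [0, 0, 0.3, 0, 0, 0, -1]
    - [0, 0, 0, 0, 0, 0, -1]
    - [0, 0, 0, 0, 0, 0, -1]

```text
t: 12.05
tool_pos: [0.4962, 0.2071, 0.1213]
tool_rot: [-2.336, -2.101, 0.0]
contact_force: [-0.1, -0.4, -1.7]
opening: 0.011
grip_force: 68.3
```

jog_arm:
  plan:
    - [0, 0, 0.15, 0, 0, 0, -1]
    - [0, 0, 0.1, 0, 0, 0, -1]
    - [0, 0, 0.05, 0, 0, 0, -1]
    - [0, 0, 0, 0, 0, 0, -1]
    - [0, 0, 0, 0, 0, 0, -1]

```text
t: 12.55
tool_pos: [0.4965, 0.2072, 0.1162]
tool_rot: [2.336, 2.101, 0.001]
contact_force: [-2.8, -0.5, 5.1]
opening: 0.0111
grip_force: 69.1
```

jog_arm:
  plan:
    - [0, 0, 0, 0, 0, 0, -0.6]
    - [0, 0, 0, 0, 0, 0, -0.4]
    - [0, 0, 0, 0, 0, 0, -0.2]
    - [0, 0, 0, 0, 0, 0, 0]
    - [0, 0, 0, 0, 0, 0, 0]
    - [0, 0, -0.3, 0, 0, 0, 0]
    - [0, 0, -0.5, 0, 0, 0, 0]
    - [0, 0, -0.6, 0, 0, 0, 0]

```text
t: 13.35
tool_pos: [0.4961, 0.2071, 0.1442]
tool_rot: [-2.336, -2.101, 0.0]
contact_force: [0.4, 0.1, 0.1]
opening: 0.0425
grip_force: 0.0
```

jog_arm:
  plan:
    - [0, 0, -0.8, 0, 0, 0, 0]
    - [0, 0, -0.8, 0, 0, 0, 0]
    - [0, 0, -0.8, 0, 0, 0, 0]
    - [0, 0, -0.8, 0, 0, 0, 0]
    - [0, 0, -0.6, 0, 0, 0, 0]
    - [0, 0, 0, 0, 0, 0, 0]

```text
t: 13.95
tool_pos: [0.4974, 0.2074, 0.2222]
tool_rot: [2.334, 2.099, 0.006]
contact_force: [-0.6, 0.1, -0.9]
opening: 0.043
grip_force: 0.0
```

```bash
python3 - <<'E'
from h import *
im,d=shot('side');o=ctrl.get_obs();p=np.array(o['tool_pos']);print(p)
x,y=proj('side',[[.4948,.2072,.12]])[0].astype(int);print(x,y)
cv2.imwrite('pics/s4.png',cv2.resize(im[y-60:y+60,x-75:x+75],None,fx=5,fy=5,interpolation=cv2.INTER_CUBIC)[:,:,::-1])
E
```

```text
[0.49672807 0.20723561 0.22058271]
248 253
```

View pics/s4.png

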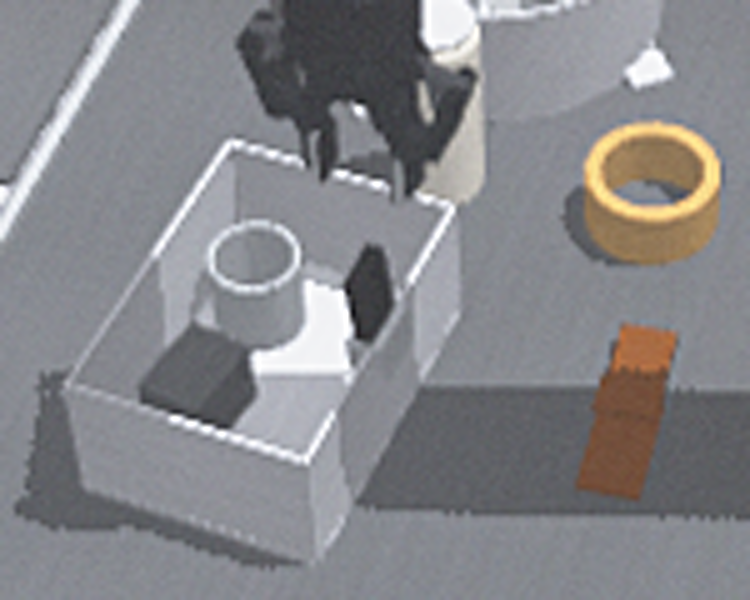

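The clip now stands at the near wall, with its black grip at crop (370,290). I'll check its tilt and height by depth.

```bash
python3 - <<'E'
from h import *
b=np.radians(-6.16);B=np.array([[np.cos(b),np.sin(b)],[-np.sin(b),np.cos(b)]]);c=np.array([.57305,.1988])
for n in('side','top'):
    im,d=shot(n) if n=='top' else (np.load('/tmp/side.npz')['im'],np.load('/tmp/side.npz')['d'])
    P=cloud(n,d);L=(P[...,:2]-c)@B.T
    m=(abs(L[...,0]+.078)<.04)&(abs(L[...,1])<.05)&(P[...,2]>.103)&(P[...,2]<.168)
    print(n,m.sum())
    for z in np.arange(.1,.17,.008):
        k=m&(abs(P[...,2]-z)<.004)
        if k.sum(): print(round(z,3),k.sum(),'x',L[k][:,0].min().round(4),L[k][:,0].max().round(4),np.median(L[k][:,0]).round(4),'y',L[k][:,1].min().round(4),L[k][:,1].max().round(4), im[k].mean(0).round())
E
```

```text
side 165
0.1 10 x -0.0895 -0.0806 -0.0869 y -0.0357 0.0123 [158. 162. 170.]
0.108 30 x -0.0922 -0.0706 -0.0834 y -0.0138 0.0447 [113. 115. 120.]
0.116 19 x -0.0844 -0.0753 -0.081 y -0.0167 0.0205 [64. 65. 68.]
0.124 17 x -0.083 -0.0704 -0.08 y -0.0094 0.022 [59. 60. 63.]
0.132 19 x -0.0807 -0.0699 -0.0784 y -0.0142 0.0205 [58. 58. 62.]
0.14 20 x -0.0814 -0.0673 -0.0778 y -0.0193 0.0195 [68. 68. 72.]
0.148 30 x -0.0796 -0.0648 -0.0726 y -0.0199 0.0206 [65. 65. 70.]
0.156 20 x -0.0782 -0.0679 -0.0744 y -0.0146 0.0164 [65. 65. 68.]
top 3
0.1 3 x -0.0797 -0.0778 -0.0786 y -0.0494 -0.0297 [176. 179. 181.]
```

Tilt is about 0.16 rad at rest against the wall with the saddle on the rim, which is within limits. Next: shut the fingers, cross to the fan, and plan the strokes in the half towards the robot, where a bare blade comes first.

jog_arm:
  plan:
    - [-0.98, 0.2, -0.1, 0, 0, 0, -0.3]
    - [-0.98, 0.2, 0, 0, 0, 0, -0.6]
    - [-0.98, 0.2, 0, 0, 0, 0, -1]
    - [-0.98, 0.2, 0, 0, 0, 0, -1]
    - [-0.98, 0.2, 0, 0, 0, 0, -1]
    - [-0.98, 0.2, 0, 0, 0, 0, -1]
    - [-0.98, 0.2, 0, 0, 0, 0, -1]
    - [-0.98, 0.2, 0, 0, 0, 0, -1]
  grip_force: 40

```text
t: 14.85
tool_pos: [0.5107, 0.047, 0.2197]
tool_rot: [-2.334, -2.099, 0.003]
contact_force: [-0.1, -0.9, -0.3]
opening: 0.0001
grip_force: 0.0
```

jog_arm:
  plan:
    - [-0.98, 0.2, 0, 0, 0, 0, -1]
    - [-0.98, 0.2, 0, 0, 0, 0, -1]
    - [-0.98, 0.2, 0, 0, 0, 0, -1]
    - [-0.98, 0.2, 0, 0, 0, 0, -1]
    - [-0.98, 0.2, 0, 0, 0, 0, -1]
    - [-0.98, 0.2, 0, 0, 0, 0, -1]
    - [-0.98, 0.2, 0, 0, 0, 0, -1]
    - [-0.98, 0.2, 0, 0, 0, 0, -1]

```text
t: 15.65
tool_pos: [0.526, -0.1121, 0.2197]
tool_rot: [-2.334, -2.099, 0.002]
contact_force: [0.9, 0.7, -0.2]
opening: -0.0003
grip_force: 0.0
```

jog_arm:
  plan:
    - [-0.98, 0.2, 0, 0, 0, 0, -1]
    - [-0.98, 0.2, 0, 0, 0, 0, -1]
    - [-0.98, 0.2, 0, 0, 0, 0, -1]
    - [-0.98, 0.2, 0, 0, 0, 0, -1]
    - [-0.98, 0.2, 0, 0, 0, 0, -1]
    - [-0.98, 0.2, 0, 0, 0, 0, -1]
    - [-0.98, 0.2, 0, 0, 0, 0, -1]
    - [-0.98, 0.2, 0, 0, 0, 0, -1]

```text
t: 16.45
tool_pos: [0.542, -0.2723, 0.221]
tool_rot: [-2.336, -2.101, 0.0]
contact_force: [0.7, 0.1, 0.2]
opening: 0.0004
grip_force: 0.0
```

jog_arm:
  plan:
    - [0, 0, 0, 0, 0, 0, -1]

```text
t: 16.55
tool_pos: [0.5419, -0.2734, 0.2211]
tool_rot: [2.338, 2.098, -0.001]
contact_force: [-0.0, 0.5, -0.5]
opening: -0.0003
grip_force: 0.0
```

```bash
cat > fan.py <<'E'
from h import *
C=np.array([.544,-.1895])
def rows(p,R,angs,r=.085):
    q=[C+r*np.array([np.cos(np.radians(a)),np.sin(np.radians(a))]) for a in angs]
    q=[p[:2]]+q
    for a,b,an in zip(q[:-1],q[1:],angs):
        d=R.T@np.array([*(b-a),0]); print(an,(d[:2]/.02).round(2))
def blades():
    im,d=shot('top');P=cloud('top',d);V=P[...,:2]-C;r=np.hypot(V[...,0],V[...,1])
    m=(abs(P[...,2]-.079)<.005)&(r<.113)&(r>.035)
    a=np.degrees(np.arctan2(V[...,1],V[...,0]))[m]
    # common angle mod 90 and darker pixels = weight
    ph=np.angle(np.exp(4j*np.radians(a)).mean())/4
    k=m&(im.sum(2)<480)&(r>.07)
    print('mod90',np.degrees(ph).round(1),'n',m.sum(),'weight',np.median(np.degrees(np.arctan2(V[...,1],V[...,0]))[k]) if k.any() else None,k.sum())
    return im,d,P
E
python3 - <<'E'
from fan import *
o=ctrl.get_obs();R=Ro.from_rotvec(o['tool_rot']).as_matrix();p=np.array(o['tool_pos']);print(p,o['opening'])
rows(p,R,[-89,-100,-110,-120,-130,-140,-150,-160,-170,-180,-190,-196])
blades()
im=np.load('/tmp/top.npz')['im'];d=np.load('/tmp/top.npz')['d'];P=cloud('top',d)
m=(P[...,2]>.105)&(P[...,2]<.17);m[:,:150]=0;m[:,250:]=0;m[:150]=0;m[230:]=0
b=np.radians(-6.16);B=np.array([[np.cos(b),np.sin(b)],[-np.sin(b),np.cos(b)]]);L=(P[m][:,:2]-[.57305,.1988])@B.T
print('clip',m.sum(),L.mean(0),np.median(P[m][:,2]),L.min(0),L.max(0))
E
```

```text
[ 0.54191901 -0.27343417  0.22112318] -0.000322579620206671
-89 [-0.03  0.18]
-100 [-0.02 -0.81]
-110 [ 0.11 -0.73]
-120 [ 0.24 -0.7 ]
-130 [ 0.36 -0.65]
-140 [ 0.46 -0.58]
-150 [ 0.56 -0.49]
-160 [ 0.63 -0.38]
-170 [ 0.69 -0.27]
-180 [ 0.73 -0.14]
-190 [ 0.74 -0.02]
-196 [0.44 0.05]
mod90 -22.1 n 153 weight 66.41990469681093 86
clip 142 [-0.06709355 -0.00016572] 0.13958697109630286 [-0.08838252 -0.11028531] [0.07827443 0.10764326]
```

jog_arm:
  plan:
    - [0, -0.1, 0.9, 0, 0, 0, -1]
    - [0, 0, 0.9, 0, 0, 0, -1]
    - [0, 0, 0.9, 0, 0, 0, -1]
    - [0, 0, 0.9, 0, 0, 0, -1]
    - [0, 0, 0.9, 0, 0, 0, -1]
    - [0, 0, 0.5, 0, 0, 0, -1]
    - [0, 0, 0, 0, 0, 0, -1]

```text
t: 17.3
tool_pos: [0.539, -0.2695, 0.1194]
tool_rot: [-2.333, -2.099, 0.001]
contact_force: [-0.6, 0.9, 0.2]
opening: -0.0005
grip_force: 0.0
```

jog_arm:
  plan:
    - [0, 0, 0.6, 0, 0, 0, -1]
    - [0, 0, 0.9, 0, 0, 0, -1]
    - [0, 0, 0.9, 0, 0, 0, -1]
    - [0, 0, 0.9, 0, 0, 0, -1]
    - [0, 0, 0.1, 0, 0, 0, -1]
    - [0, 0, 0, 0, 0, 0, -1]

```text
t: 17.9
tool_pos: [0.5415, -0.2711, 0.0568]
tool_rot: [2.334, 2.1, 0.002]
contact_force: [-6.0, 5.0, 12.1]
opening: -0.0
grip_force: 6.1
```

```bash
python3 - <<'E'
from fan import *
o=ctrl.get_obs();R=Ro.from_rotvec(o['tool_rot']).as_matrix();p=np.array(o['tool_pos']);print(p,np.degrees(np.arctan2(*(p[:2]-C)[::-1])),o['contact_force'])
im,d=shot('side');x,y=proj('side',[[*C,.08]])[0].astype(int)
cv2.imwrite('pics/s5.png',cv2.resize(im[y-60:y+60,x-75:x+75],None,fx=5,fy=5,interpolation=cv2.INTER_CUBIC)[:,:,::-1])
rows(p,R,[-100,-110,-120,-130,-140,-150,-160,-170,-180,-190,-198])
E
```

```text
[ 0.54154292 -0.27108653  0.05681278] -91.72501119468572 [-5.98087913  4.96695218 12.14751822]
-100 [-0.17 -0.6 ]
-110 [ 0.12 -0.73]
-120 [ 0.24 -0.7 ]
-130 [ 0.36 -0.65]
-140 [ 0.47 -0.58]
-150 [ 0.56 -0.49]
-160 [ 0.63 -0.38]
-170 [ 0.69 -0.27]
-180 [ 0.73 -0.14]
-190 [ 0.74 -0.01]
-198 [0.59 0.08]
```

View pics/s5.png

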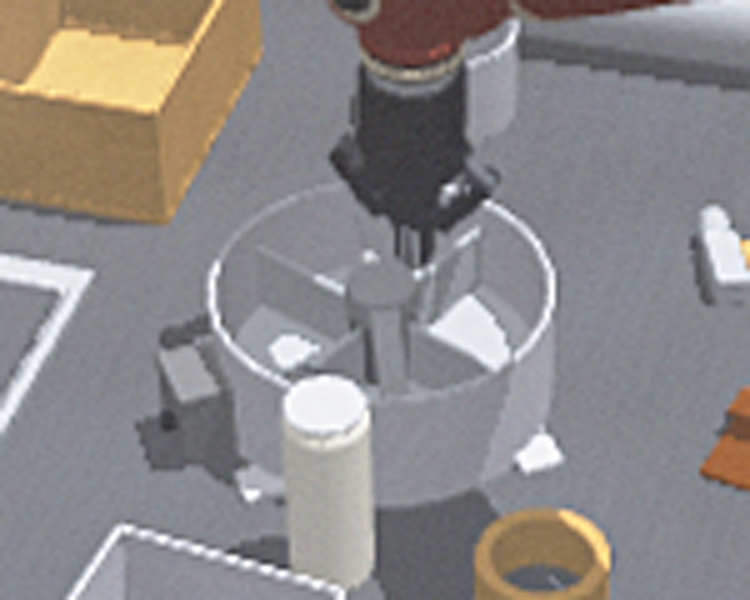

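The fingers are in the fan beside the bridge, but there is a 12 N upward contact. I'll lift a little and watch the force.

jog_arm:
  plan:
    - [0, 0, -0.3, 0, 0, 0, -1]
    - [0, 0, 0, 0, 0, 0, -1]

```text
t: 18.15
tool_pos: [0.541, -0.2713, 0.0609]
tool_rot: [2.333, 2.099, 0.001]
contact_force: [0.9, -0.4, -0.0]
opening: 0.0003
grip_force: 0.0
```

jog_arm:
  plan:
    - [0, 0, -0.2, 0, 0, 0, -1]
    - [0, 0, 0, 0, 0, 0, -1]

```text
t: 18.35
tool_pos: [0.5401, -0.2708, 0.0636]
tool_rot: [2.335, 2.1, 0.0]
contact_force: [0.2, 0.1, 0.3]
opening: 0.0001
grip_force: 0.0
```

```bash
python3 - <<'E'
from fan import *
o=ctrl.get_obs();p=np.array(o['tool_pos']);print(p,np.degrees(np.arctan2(*(p[:2]-C)[::-1])),o['contact_force'])
im,d=blades()[:2];P=cloud('side',np.load('/tmp/side.npz')['d'])
# gripper silhouette seen by side cam: points near tool, extents along tool y and x by height above TCP (at pose of that shot z~.0568)
R=Ro.from_rotvec(o['tool_rot']).as_matrix();Q=(P-[.5415,-.2711,.0568])@R
im=np.load('/tmp/side.npz')['im'];m=(abs(Q[...,0])<.07)&(abs(Q[...,1])<.07)&(im.sum(2)<200)
for h in np.arange(.01,.14,.01):
    k=m&(abs(-Q[...,2]-h)<.005)
    if k.sum(): print(round(h,2),k.sum(),'y',Q[k][:,1].min().round(3),Q[k][:,1].max().round(3),'x',Q[k][:,0].min().round(3),Q[k][:,0].max().round(3))
E
```

```text
[ 0.54013799 -0.27079057  0.06362801] -92.72000001804815 [0.22614223 0.10153703 0.25609283]
mod90 -22.0 n 154 weight 67.33596289533065 87
0.01 6 y -0.011 0.014 x -0.003 0.005
0.02 3 y -0.005 0.011 x -0.004 0.012
0.03 7 y -0.013 0.012 x -0.001 0.013
0.04 13 y -0.016 0.041 x -0.02 0.013
0.05 34 y -0.035 0.028 x -0.011 0.018
0.06 35 y -0.044 0.048 x -0.013 0.021
0.07 37 y -0.051 0.049 x -0.008 0.017
0.08 33 y -0.054 0.053 x -0.004 0.019
0.09 36 y -0.059 0.058 x 0.005 0.022
0.1 47 y -0.041 0.052 x 0.002 0.023
0.11 34 y -0.04 0.04 x -0.011 0.022
0.12 12 y -0.042 -0.015 x -0.004 0.019
0.13 22 y -0.041 0.025 x 0.008 0.04
```

The linkage was touching the bridge top; at z = 0.063 it is free, with about 14 mm of blade overlap. First stroke.

jog_arm:
  plan:
    - [-0.1, -0.5, 0, 0, 0, 0, -1]
    - [0.12, -0.7, 0, 0, 0, 0, -1]
    - [0.24, -0.7, 0, 0, 0, 0, -1]
    - [0.36, -0.65, 0, 0, 0, 0, -1]
    - [0.47, -0.58, 0, 0, 0, 0, -1]
    - [0.56, -0.49, 0, 0, 0, 0, -1]

```text
t: 19.0
tool_pos: [0.4711, -0.2305, 0.0635]
tool_rot: [2.335, 2.098, 0.001]
contact_force: [2.7, -2.2, 0.3]
opening: -0.0
grip_force: 1.2
```

jog_arm:
  plan:
    - [0.63, -0.38, 0, 0, 0, 0, -1]
    - [0.69, -0.27, 0, 0, 0, 0, -1]
    - [0.73, -0.14, 0, 0, 0, 0, -1]
    - [0.74, -0.01, 0, 0, 0, 0, -1]
    - [0.5, 0.07, 0, 0, 0, 0, -1]
    - [0, 0, 0, 0, 0, 0, -1]

```text
t: 19.6
tool_pos: [0.4638, -0.1612, 0.0629]
tool_rot: [-2.332, -2.102, -0.0]
contact_force: [0.5, -0.3, -0.5]
opening: -0.0002
grip_force: 0.0
```

```bash
python3 - <<'E'
from fan import *
o=ctrl.get_obs();p=np.array(o['tool_pos']);v=p[:2]-C;print(p,np.hypot(*v),np.degrees(np.arctan2(*v[::-1])),o['contact_force'])
im,d,P=blades()
cv2.imwrite('pics/t6.png',cv2.resize(im[135:255,275:400],None,fx=5,fy=5,interpolation=cv2.INTER_CUBIC)[:,:,::-1])
R=Ro.from_rotvec(o['tool_rot']).as_matrix()
rows(p,R,[-190,-180,-165,-150,-135,-120,-105,-93])
E
```

```text
[ 0.46378086 -0.16123207  0.06289433] 0.08505402474965208 160.58836298530682 [ 0.49620609 -0.34249706 -0.47266814]
mod90 -31.4 n 120 weight -28.939021754044806 81
-190 [-0.69 -0.1 ]
-180 [-0.74  0.01]
-165 [-1.08  0.26]
-150 [-0.98  0.53]
-135 [-0.81  0.76]
-120 [-0.58  0.95]
-105 [-0.32  1.06]
-93 [-0.05  0.89]
```

View pics/t6.png

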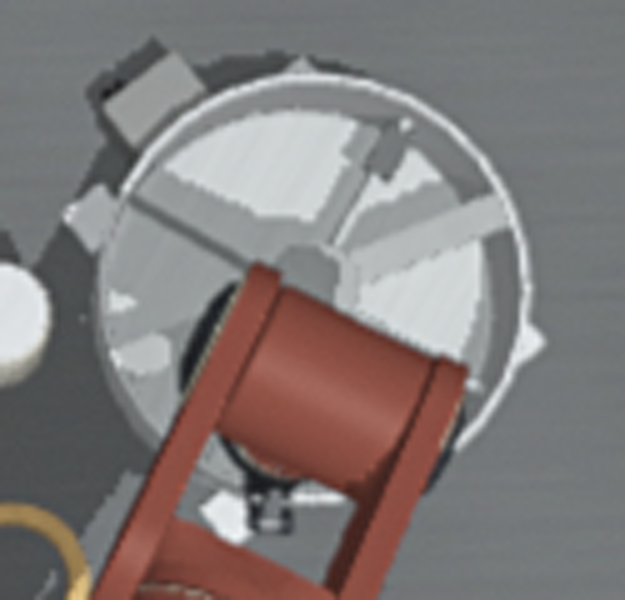

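The top view shows the weighted blade moved clockwise to crop (380,150), about −31° in world. That is roughly 99° of turn, with the box still at crop (155,105). Next: lift, return, lower.

jog_arm:
  plan:
    - [-0.69, -0.1, -0.3, 0, 0, 0, -1]
    - [-0.74, 0.01, -1, 0, 0, 0, -1]
    - [-0.9, 0.19, -0.2, 0, 0, 0, -1]
    - [-0.84, 0.38, 0, 0, 0, 0, -1]
    - [-0.73, 0.55, 0, 0, 0, 0, -1]
    - [-0.6, 0.7, 0, 0, 0, 0, -1]
    - [-0.43, 0.81, 0, 0, 0, 0, -1]
    - [-0.25, 0.89, 0, 0, 0, 0, -1]

```text
t: 20.45
tool_pos: [0.5212, -0.276, 0.0929]
tool_rot: [-2.338, -2.098, 0.0]
contact_force: [-0.1, -0.9, 0.5]
opening: -0.0003
grip_force: 0.0
```

jog_arm:
  plan:
    - [-0.05, 0.92, 0, 0, 0, 0, -1]
    - [0, 0, 0, 0, 0, 0, -1]
    - [0, 0, 0.75, 0, 0, 0, -1]
    - [0, 0, 0.7, 0, 0, 0, -1]
    - [0, 0, 0, 0, 0, 0, -1]

```text
t: 20.95
tool_pos: [0.5363, -0.2749, 0.0601]
tool_rot: [-2.331, -2.096, 0.003]
contact_force: [-0.4, 0.1, 0.5]
opening: 0.0001
grip_force: 0.0
```

jog_arm:
  plan:
    - [0.05, -0.36, -0.1, 0, 0, 0, -1]
    - [0.12, -0.73, 0, 0, 0, 0, -1]
    - [0.24, -0.7, 0, 0, 0, 0, -1]
    - [0.36, -0.65, 0, 0, 0, 0, -1]
    - [0.47, -0.58, 0, 0, 0, 0, -1]
    - [0.56, -0.49, 0, 0, 0, 0, -1]

```text
t: 21.55
tool_pos: [0.4738, -0.2337, 0.0678]
tool_rot: [2.333, 2.097, 0.002]
contact_force: [2.4, -2.1, -0.1]
opening: 0.0001
grip_force: 1.2
```

jog_arm:
  plan:
    - [0.63, -0.38, 0, 0, 0, 0, -1]
    - [0.69, -0.27, 0, 0, 0, 0, -1]
    - [0.73, -0.14, 0, 0, 0, 0, -1]
    - [0.74, -0.01, 0, 0, 0, 0, -1]
    - [0.5, 0.07, 0, 0, 0, 0, -1]
    - [0, 0, 0, 0, 0, 0, -1]

```text
t: 22.15
tool_pos: [0.4656, -0.1642, 0.0658]
tool_rot: [-2.332, -2.102, -0.0]
contact_force: [-0.6, 0.3, 0.7]
opening: 0.0003
grip_force: 0.0
```

```bash
python3 - <<'E'
from fan import *
o=ctrl.get_obs();p=np.array(o['tool_pos']);v=p[:2]-C;print(p,np.hypot(*v),np.degrees(np.arctan2(*v[::-1])),o['contact_force']);blades()
E
```

```text
[ 0.46556237 -0.16418208  0.06580407] 0.08242244013118565 162.1110725479745 [-0.63815301  0.30162214  0.73981297]
mod90 -30.2 n 86 weight 59.809399204961515 38
```

jog_arm:
  plan:
    - [-0.69, -0.1, -0.3, 0, 0, 0, -1]
    - [-0.74, 0.01, -1, 0, 0, 0, -1]
    - [-0.9, 0.19, -0.2, 0, 0, 0, -1]
    - [-0.84, 0.38, 0, 0, 0, 0, -1]
    - [-0.73, 0.55, 0, 0, 0, 0, -1]
    - [-0.6, 0.7, 0, 0, 0, 0, -1]
    - [-0.43, 0.81, 0, 0, 0, 0, -1]
    - [-0.3, 0.89, 0, 0, 0, 0, -1]

```text
t: 23.0
tool_pos: [0.523, -0.2799, 0.0959]
tool_rot: [-2.338, -2.098, 0.0]
contact_force: [-0.7, -0.4, 0.0]
opening: -0.0002
grip_force: 0.0
```

jog_arm:
  plan:
    - [-0.1, 0.92, 0, 0, 0, 0, -1]
    - [0, 0, 0, 0, 0, 0, -1]
    - [0, 0, 0.75, 0, 0, 0, -1]
    - [0, 0, 0.8, 0, 0, 0, -1]
    - [0, 0, 0, 0, 0, 0, -1]

```text
t: 23.5
tool_pos: [0.5377, -0.2797, 0.0606]
tool_rot: [-2.331, -2.095, 0.003]
contact_force: [-1.0, 0.6, -0.8]
opening: 0.0002
grip_force: 0.0
```

jog_arm:
  plan:
    - [0.25, -0.4, 0, 0, 0, 0, -1]
    - [0.14, -0.73, 0, 0, 0, 0, -1]
    - [0.24, -0.7, 0, 0, 0, 0, -1]
    - [0.36, -0.65, 0, 0, 0, 0, -1]
    - [0.47, -0.58, 0, 0, 0, 0, -1]
    - [0.56, -0.49, 0, 0, 0, 0, -1]

```text
t: 24.1
tool_pos: [0.4748, -0.2339, 0.0664]
tool_rot: [2.333, 2.098, 0.001]
contact_force: [1.9, -0.9, 0.3]
opening: -0.0001
grip_force: 1.2
```

jog_arm:
  plan:
    - [0.63, -0.38, 0, 0, 0, 0, -1]
    - [0.69, -0.27, 0, 0, 0, 0, -1]
    - [0.73, -0.14, 0, 0, 0, 0, -1]
    - [0.74, -0.01, 0, 0, 0, 0, -1]
    - [0.5, 0.07, 0, 0, 0, 0, -1]
    - [0, 0, 0, 0, 0, 0, -1]

```text
t: 24.7
tool_pos: [0.467, -0.1648, 0.065]
tool_rot: [-2.332, -2.102, -0.0]
contact_force: [-0.6, 0.3, 0.3]
opening: 0.0003
grip_force: 0.0
```

```bash
python3 - <<'E'
from fan import *
o=ctrl.get_obs();p=np.array(o['tool_pos']);v=p[:2]-C;print(p,np.hypot(*v),np.degrees(np.arctan2(*v[::-1])),o['contact_force']);blades()
E
```

```text
[ 0.46703664 -0.16479397  0.06498765] 0.0808315965222428 162.2028342965794 [-0.59292756  0.33140522  0.28532542]
mod90 -34.8 n 92 weight 55.87964896287554 37
```

jog_arm:
  plan:
    - [-0.69, -0.1, -0.3, 0, 0, 0, -1]
    - [-0.74, 0.01, -1, 0, 0, 0, -1]
    - [-0.9, 0.15, -0.2, 0, 0, 0, -1]
    - [-0.84, 0.35, 0, 0, 0, 0, -1]
    - [-0.73, 0.55, 0, 0, 0, 0, -1]
    - [-0.55, 0.7, 0, 0, 0, 0, -1]
    - [-0.4, 0.81, 0, 0, 0, 0, -1]
    - [-0.25, 0.89, 0, 0, 0, 0, -1]

```text
t: 25.55
tool_pos: [0.5231, -0.2777, 0.0948]
tool_rot: [-2.338, -2.098, 0.001]
contact_force: [0.3, -0.3, 0.5]
opening: 0.0002
grip_force: 0.0
```

jog_arm:
  plan:
    - [-0.05, 0.9, 0, 0, 0, 0, -1]
    - [0, 0, 0, 0, 0, 0, -1]
    - [0, 0, 0.75, 0, 0, 0, -1]
    - [0, 0, 0.75, 0, 0, 0, -1]
    - [0, 0, 0, 0, 0, 0, -1]

```text
t: 26.05
tool_pos: [0.5378, -0.2766, 0.0609]
tool_rot: [-2.331, -2.095, 0.003]
contact_force: [-0.6, 0.8, -0.7]
opening: 0.0002
grip_force: 0.0
```

jog_arm:
  plan:
    - [0.1, -0.4, 0, 0, 0, 0, -1]
    - [0.14, -0.73, 0, 0, 0, 0, -1]
    - [0.24, -0.7, 0, 0, 0, 0, -1]
    - [0.36, -0.65, 0, 0, 0, 0, -1]
    - [0.47, -0.58, 0, 0, 0, 0, -1]
    - [0.56, -0.49, 0, 0, 0, 0, -1]

```text
t: 26.65
tool_pos: [0.4745, -0.2338, 0.0665]
tool_rot: [2.333, 2.097, 0.002]
contact_force: [2.9, -1.5, -1.2]
opening: 0.0002
grip_force: 1.3
```

jog_arm:
  plan:
    - [0.63, -0.38, 0, 0, 0, 0, -1]
    - [0.69, -0.27, 0, 0, 0, 0, -1]
    - [0.73, -0.14, 0, 0, 0, 0, -1]
    - [0.74, -0.01, 0, 0, 0, 0, -1]
    - [0.3, 0.04, 0, 0, 0, 0, -1]
    - [0, 0, 0, 0, 0, 0, -1]

```text
t: 27.25
tool_pos: [0.4655, -0.1688, 0.0649]
tool_rot: [-2.333, -2.101, 0.0]
contact_force: [0.0, 0.2, -0.7]
opening: 0.0001
grip_force: 0.0
```

```bash
python3 - <<'E'
from fan import *
o=ctrl.get_obs();p=np.array(o['tool_pos']);v=p[:2]-C;print(p,np.hypot(*v),np.degrees(np.arctan2(*v[::-1])),o['contact_force']);blades()
E
```

```text
[ 0.46550603 -0.16883923  0.06487588] 0.08116755064349664 165.2533898197327 [ 0.04749392  0.17735634 -0.66712527]
mod90 -26.8 n 117 weight 63.61417132251724 68
```

jog_arm:
  plan:
    - [-0.69, -0.1, -0.3, 0, 0, 0, -1]
    - [-0.74, 0.01, -1, 0, 0, 0, -1]
    - [-0.9, 0.15, -0.2, 0, 0, 0, -1]
    - [-0.84, 0.35, 0, 0, 0, 0, -1]
    - [-0.73, 0.55, 0, 0, 0, 0, -1]
    - [-0.55, 0.7, 0, 0, 0, 0, -1]
    - [-0.4, 0.81, 0, 0, 0, 0, -1]
    - [-0.25, 0.89, 0, 0, 0, 0, -1]

```text
t: 28.1
tool_pos: [0.5218, -0.2814, 0.0949]
tool_rot: [-2.338, -2.098, 0.001]
contact_force: [-0.1, 0.0, -1.6]
opening: 0.0002
grip_force: 0.0
```

jog_arm:
  plan:
    - [0, 0.6, 0, 0, 0, 0, -1]
    - [0, 0, 0, 0, 0, 0, -1]

```text
t: 28.3
tool_pos: [0.5344, -0.2813, 0.0951]
tool_rot: [2.336, 2.1, 0.0]
contact_force: [-0.4, -0.9, 0.4]
opening: 0.0004
grip_force: 0.0
```

```bash
python3 - <<'E'
from fan import *
o=ctrl.get_obs();p=np.array(o['tool_pos']);v=p[:2]-C;print(p,np.hypot(*v),np.degrees(np.arctan2(*v[::-1])),o['contact_force']);im=blades()[0]
cv2.imwrite('pics/t7.png',cv2.resize(im[135:255,275:400],None,fx=5,fy=5,interpolation=cv2.INTER_CUBIC)[:,:,::-1])
E
```

```text
[ 0.53444091 -0.28132402  0.0951065 ] 0.09232023948905319 -95.94321123040922 [-0.41973419 -0.86266011  0.42543929]
mod90 -26.9 n 151 weight 63.06636877572889 96
```

View pics/t7.png

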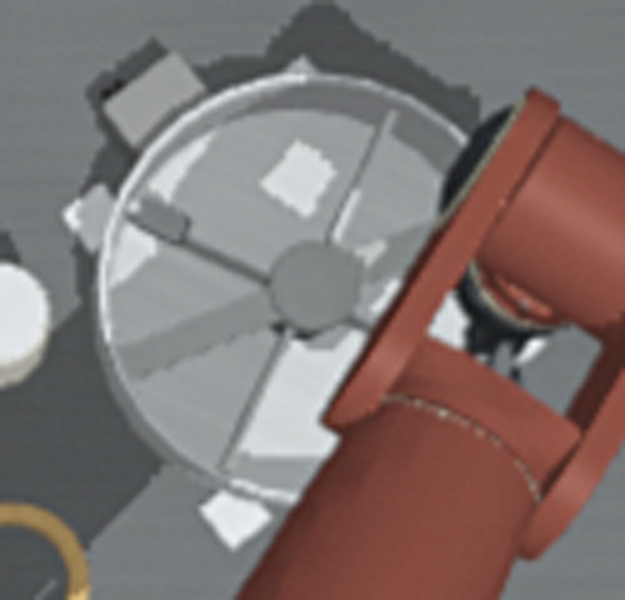

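The top view shows the weighted blade at crop (165,222), about 63° in world, approaching the box at crop (155,105). It has 27° left to go. Final push, slowly.

jog_arm:
  plan:
    - [0.3, 0, 0.4, 0, 0, 0, -1]
    - [0, 0, 0.8, 0, 0, 0, -1]
    - [0, 0, 0.4, 0, 0, 0, -1]
    - [0.04, -0.59, 0, 0, 0, 0, -1]
    - [0.12, -0.58, 0, 0, 0, 0, -1]
    - [0.2, -0.56, 0, 0, 0, 0, -1]
    - [0.12, -0.25, 0, 0, 0, 0, -1]
    - [0, 0, 0, 0, 0, 0, -1]

```text
t: 29.15
tool_pos: [0.495, -0.2601, 0.0637]
tool_rot: [-2.336, -2.101, 0.001]
contact_force: [-0.2, -1.0, -0.3]
opening: 0.0002
grip_force: 0.0
```

```bash
python3 - <<'E'
from fan import *
o=ctrl.get_obs();p=np.array(o['tool_pos']);v=p[:2]-C;print(p,np.hypot(*v),np.degrees(np.arctan2(*v[::-1])),o['contact_force']);im=blades()[0]
E
```

```text
[ 0.49503161 -0.26011837  0.06373874] 0.08593518743736255 -124.73832141142984 [-0.24838417 -0.99577973 -0.33428346]
mod90 43.7 n 162 weight 43.912821933847376 97
```

jog_arm:
  plan:
    - [0.16, -0.25, 0, 0, 0, 0, -1]
    - [0.16, -0.25, 0, 0, 0, 0, -1]
    - [0, 0, 0, 0, 0, 0, -1]
    - [0, 0, 0, 0, 0, 0, -1]

```text
t: 29.6
tool_pos: [0.4863, -0.2528, 0.0631]
tool_rot: [-2.335, -2.1, 0.001]
contact_force: [0.6, 0.5, 0.0]
opening: -0.0001
grip_force: 0.0
```

```bash
python3 - <<'E'
from fan import *
o=ctrl.get_obs();p=np.array(o['tool_pos']);v=p[:2]-C;print(p,np.hypot(*v),np.degrees(np.arctan2(*v[::-1])),o['contact_force']);im,d,P=blades()
V=P[...,:2]-C;r=np.hypot(V[...,0],V[...,1]);m=(abs(P[...,2]-.066)<.005)&(r>.124)&(r<.175);m[:140]=0;m[175:]=0;m[:,:290]=0;m[:,330:]=0
q=P[m];v=np.array(cv2.minAreaRect(q[:,:2].astype(np.float32))[0])-C;print('box',m.sum(),cv2.minAreaRect(q[:,:2].astype(np.float32)),np.hypot(*v),np.degrees(np.arctan2(*v[::-1])))
E
```

```text
[ 0.4863038  -0.25281089  0.06310636] 0.0856569965894587 -132.34340094113793 [0.58548739 0.45573103 0.00318086]
mod90 36.4 n 158 weight 37.083413149565 91
box 203 ((0.657679557800293, -0.1060381829738617), (0.03733322396874428, 0.05644209682941437), 36.73000717163086) 0.14102807083334415 36.285553957622646
```

The blade is at 36.4° and the box at 36.3°. Now back off, lift away and take a final look.

jog_arm:
  plan:
    - [-0.2, 0.35, 0, 0, 0, 0, -1]
    - [-0.1, 0.2, -0.3, 0, 0, 0, -1]
    - [0, 0, -0.9, 0, 0, 0, -1]
    - [0, 0, -0.9, 0, 0, 0, -1]
    - [0, 0, -0.9, 0, 0, 0, -1]
    - [0, 0, -0.9, 0, 0, 0, -1]
    - [0, 0, -0.9, 0, 0, 0, -1]
    - [0, 0, -0.9, 0, 0, 0, -1]

```text
t: 30.45
tool_pos: [0.4974, -0.2606, 0.1786]
tool_rot: [2.336, 2.1, 0.0]
contact_force: [0.4, 0.0, -0.5]
opening: -0.0002
grip_force: 0.0
```

jog_arm:
  plan:
    - [0, 0, -0.9, 0, 0, 0, -1]
    - [0, 0, 0, 0, 0, 0, -1]
    - [0, 0, 0, 0, 0, 0, -1]

```text
t: 30.75
tool_pos: [0.4973, -0.2605, 0.1956]
tool_rot: [2.335, 2.1, 0.0]
contact_force: [-0.4, 0.1, -0.5]
opening: -0.0001
grip_force: 0.0
```

```bash
python3 - <<'E'
from fan import *
im,d,P=blades();s,_=shot('side')
a=cv2.resize(im[140:250,150:400],None,fx=3.2,fy=3.2,interpolation=cv2.INTER_CUBIC);x,y=248,253
b=cv2.resize(s[y-60:y+5,x-80:x+170],None,fx=3.2,fy=3.2,interpolation=cv2.INTER_CUBIC)
cv2.imwrite('pics/fin.png',np.vstack([a,b])[:,:,::-1])
print(ctrl.get_obs()['tool_pos'],ctrl.get_obs()['contact_force'])
E
```

```text
mod90 36.4 n 166 weight 36.4001497954299 98
[ 0.49653718 -0.25992227  0.19393605] [ 0.64511355  0.16604551 -0.04089125]
```

View pics/fin.png

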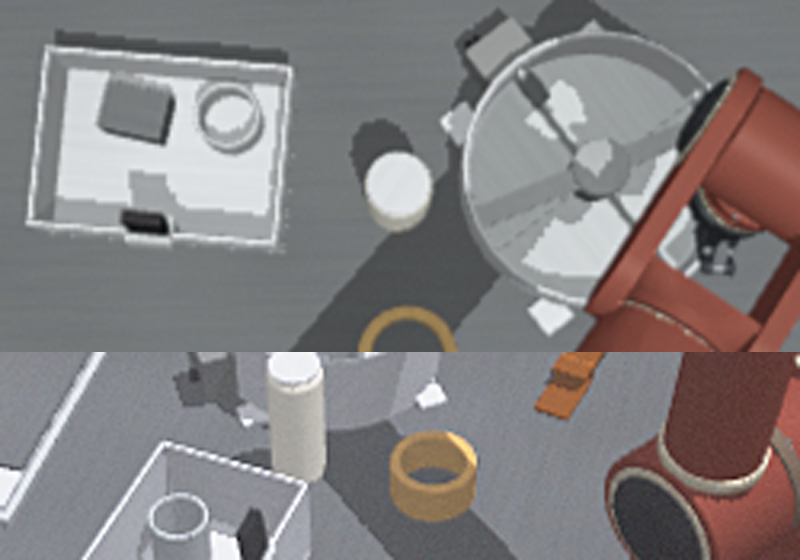

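The clip hangs on the bin's near wall (145,225), with its lip outside and leg inside. The weighted blade (530,85) points at the box (497,50), and the bystanders have not moved. Handing in.

```bash
python3 -c "
from h import *
print(ctrl.finish_job())"
```

```text
the job is handed in; nothing more can be done
None
```

I handed the job in at about 31 s; the hand-in returned no verdict. The clip hangs released over the bin's near wall with its long leg inside, tilted about 0.16 rad. The weighted blade stands within about 1° of the terminal box on its second time round, and the bystanders look unmoved.

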